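# Clear the bench and put the punching board away

## Task

First push the wrapped block, which stands in front of the low rack, along the table onto the middle of the dark mat, without lifting or tipping it. Then slide the loose hole-punching board, plain end first, into the rack's free bay until it is fully home against the back, and let go. Leave the board already stored, the mallet and the jar where they are.

Things in the scene. Friction and masses are not known exactly. Their poses are not given: they have to be found in the camera images.
- board_grip (a point): Centre of the loose board's grip, an upright light-wood block 30 mm long (x), 14 mm wide (y), 35 mm tall, on the board's upper face near its rear end. The point is 27.5 mm above the board's underside (grip top at 45 mm). x points along the board to its plain front edge, 135 mm ahead; the rear edge is 20 mm behind; z is up. Pinch it across y from above, fingertips above the board's face.
- board_nose (a point): Middle of the front edge of the loose punching board, 5 mm above its underside; axes as board_grip. The board is a flat off-white plastic slab with two rows of black dots, 155 mm long (x), 70 mm wide (y), 10 mm thick, about 0.18 kg, lying flat on the table to the left or right. The front edge enters the bay first.
- bay_mouth (a point): The rack's free bay: a level slot 74 mm wide, 15 mm high, 100 mm deep, closed at the back, whose floor is the table (a flush cork strip lies in it). The point is on the table, in the middle of the front edge of the bay's roof; x points straight into the bay, y across it, z up. A board that is home has its front edge 100 mm inside and its grip's centre 35 mm out in front of the roof.
- rack: Low fixed plywood rack with two bays side by side, 92 mm apart, one of them free. Origin on the table, midway along the roof's front edge; x into the bays. Roof top 27 mm high, rack 202 mm wide. Wall noses 22 mm high reach 15 mm out in front of the roof and taper, widening each entry to about 85 mm. A rail of punches, up to 90 mm high, stands 85 to 111 mm behind the front edge.
- stored_grip (a point): Centre of the grip of the stored board, an identical board already home in the other bay; not to be moved.
- block_centre (a point): Centre of the loose wrapped block, a brown paper-wrapped block with two paler tape bands, 90 mm (its x) by 120 mm (its y) by 60 mm high, about 0.6 kg, standing on the table in front of the free bay. The point is 30 mm above its underside; z is up. It is too wide to be grasped and slides when pushed (some 3 to 9 N).
- mat: Centre of the mat: a dark grey checked rectangle 180 mm (x) by 210 mm (y), fixed flat on the table to the left or right, no thicker than 1 mm and no obstacle to sliding. The block goes to its middle, in any direction of turn.
- mallet: Wooden mallet lying on the table beyond the task area: head 54 mm in diameter and 95 mm long, handle 22 mm thick; the origin is on the table below the handle, 80 mm from the head's centre, x towards the head. Bystander.
- jar_mid (a point): Lidded glass jar, 56 mm in diameter, 75 mm high; the point is on its axis half-way up. Bystander.
Mind the look-alikes: they are no part of the job. What is shaped like the part that bears board_grip but orange or red is not meant.

How it is judged:
By the outcome, as a careful person would: the job done as asked, in the order asked, and still so for the second after the job is handed in, with the robot touching nothing.
It also fails if it takes over 72 s, if anything falls off the work surface, if the arm or the gripper's body presses on something with over 40 N, if the wrist force passes 120 N, or if a joint passes its speed limit or range.

## Robot

A 6-joint arm with a two-finger parallel gripper is mounted at the origin on the work surface. World frame = base frame: x ahead of the robot, y to its left, z up, the work surface at z = 0. Lengths are in mm, angles in rad, forces in N, time in s.
With the tool pointing down it reaches from about 275 to 750 mm from the base axis. Payload 10.2 kg.
Tool frame: the origin (TCP) lies on the front face of the gripper's body, between the roots of the fingers; the fingertips stand 73 mm ahead of it and the grasp point (between the pads) lies 54 mm ahead of it; z points along the fingers, y is the line along which they close (so a half turn about z gives the same grasp; the last joint's range is limited). The gripper opens to 85 mm and grips with 20 to 120 N. Pads are 22 mm wide; open, the fingers measure 114 mm over their backs; the gripper's body (76 mm by 85 mm) begins 54 mm behind the grasp point. The pads swing forward as they close: fully open they stand 13 mm farther back than shut.
Start: joints at [1.082, 0.313, 1.498, -0, 1.331, -0.223], TCP at [137.921, 506.566, 303.894] pointing down, gripper open.
Joint ranges: [-2.94, 2.94], [-0.97, 2.17], [0.19, 2.56], [-1.23, 4.37], [0.02, 3.11], [-2.88, 2.88]. Speed limits (rad/s): [2.39, 2.39, 3.01, 3.14, 3.14, 3.14].

## Interface

Orientations are given as a unit quaternion [w, x, y, z].
In Python, from rig import * gives the robot as it stands.
- The arm moves only by the tool step_arm, never from a script. Its argument "plan" is a list of rows, each an object with "offset": the shift along the tool's x, y, z in cm, a list of three; "rot": the turn, a rotation vector about the tool's x, y, z in degrees, a list of three; "gripper": the finger opening in cm, from 0 to 8.54. In form: [{"offset": [x, y, z], "rot": [wx, wy, wz], "gripper": gripper}, ...]. A call has 1 to 12 rows; each row is the pose to reach, as a shift and turn from the pose commanded when the call began, along the tool's axes at that moment; what a row does not reach only later rows make up. A row lasts 1/10 s, in which the tool goes at most 50 mm and 8.59 degrees, less where a joint would pass 70% of its speed; a pose out of reach is approached as far as the arm can. A call with a gripper value outside its range is refused whole. The fingers move at their own pace and stop on an object; "squeeze" is the grip in N (left out, the last holds). Time passes only in rows, so rows that repeat a pose let the fingers close. It gives the time, the measured TCP pose, the force, the opening and the grip force at its end, in the units of the state.
- sense(): the state, without advancing time (a new reading comes with each control period).
- capture(name): name is "side" or "top"; returns a dict with "color" (420x560x3 uint8, red, green, blue), "depth" (420x560 float32, mm along the optical axis (not along the pixel's ray), 0 where there is no reading), "vertical_fov" (degrees; the focal length in pixels is half the picture's height over the tangent of half this angle, whatever the lens; pixels are square), "cx", "cy" (the principal point, pixels), "k1" (the pictures are not rectified: a ray, as slopes to the right and down, at radius r is drawn at 1 + k1 r^2 times it, then the intrinsics apply), "rvec" (rotation vector, rad) and "tvec" (3), from world to camera coordinates, as OpenCV has them. Camera axes: x right, y down, z forward; pixel columns grow to the right and rows downward; lengths in mm; the calibration is good to about 2 mm. A picture is of the moment at which its call begins.
- finish_job(): hands the job in; it is judged then, once.
The state is a dict: "time_s": time; "joints": joint angles; "dq": joint speeds; "tau": joint torques, N m; "eef_pos": TCP position; "ee_rot": TCP orientation; "force": force on the tool from outside, world axes, zero at the start; "wrist_torque": the same for the moment, N m; "grip_width": opening from 0.0 (shut) to 1.0 (fully open); "grip_force": force on a finger pad.
Only numpy, scipy, OpenCV 4.12 (cv2) and the standard library are available. Lean on these libraries where they do the work, as an engineer would, in place of code of your own. Each camera call takes 0.05 s, during which the arm holds its last target. There are 200 camera calls.

## Working session

There is one attempt and no reset: what is moved stays moved. The work goes in short steps, Python scripts to look and compute and a tool call to move; the robot and the scene stay as the last step left them, time stands still between calls to the robot, and variables do not carry over. Pictures are saved under pics/ and viewed, at most 10 in all, crops included, and the job is handed in when it is done.

Besides the shell and the picture viewer there is one more tool, called after "Request:" by a JSON object that holds its "method" and its "body". step_arm: Moves the arm, as the interface text tells. Its arguments: {"type":"object","properties":{"plan":{"type":"array"},"squeeze":{"type":"number"}},"required":["plan"]}

```bash
mkdir -p pics
cat > h.py <<'E'
from rig import *
import numpy as np, cv2, json
from scipy.spatial.transform import Rotation as R
def cam(n):
    c=capture(n); h=c['color'].shape[0]
    f=h/2/np.tan(np.radians(c['vertical_fov'])/2)
    c['f']=f; c['R']=R.from_rotvec(np.array(c['rvec']).ravel()).as_matrix(); c['t']=np.array(c['tvec']).ravel()
    return c
def rays(c,uv):
    uv=np.atleast_2d(np.array(uv,float)); d=(uv-[c['cx'],c['cy']])/c['f']
    s=d.copy()
    for _ in range(20): s=d/(1+c['k1']*(s**2).sum(1,keepdims=True))
    return np.c_[s,np.ones(len(s))]
def plane(c,uv,z):
    r=rays(c,uv)@c['R']; o=-c['R'].T@c['t']
    return o+r*((z-o[2])/r[:,2])[:,None]
def deproj(c):
    h,w=c['depth'].shape; v,u=np.mgrid[:h,:w]
    r=rays(c,np.c_[u.ravel(),v.ravel()])*c['depth'].reshape(-1,1)
    P=((r-c['t'])@c['R']).reshape(h,w,3); P[c['depth']==0]=np.nan
    return P
def save(c,n,crop=None,s=1):
    im=c['color'][...,::-1]
    if crop: im=im[crop[1]:crop[3],crop[0]:crop[2]]
    cv2.imwrite('pics/'+n,cv2.resize(im,None,fx=s,fy=s,interpolation=cv2.INTER_CUBIC))
E
python3 - <<'E'
from h import *
s=sense(); print({k:np.round(v,3).tolist() for k,v in s.items()})
for n in('top','side'):
    c=cam(n); np.save(n+'0.npy',c,allow_pickle=True); save(c,n+'0.png',s=1.42)
    print(n,-c['R'].T@c['t'],c['f'],c['k1'],plane(c,[[280,210],[0,0],[559,0],[0,419],[559,419]],0).round())
E
```

```text
{'time_s': 0.0, 'joints': [1.082, 0.313, 1.498, -0.0, 1.331, -0.223], 'dq': [0.001, -0.0, -0.001, -0.001, -0.001, -0.001], 'tau': [0.001, -41.228, -25.974, -0.0, 0.004, -0.0], 'eef_pos': [137.843, 506.4, 303.338], 'ee_rot': [-0.0, 0.133, 0.991, -0.001], 'force': [-0.805, 0.484, -0.096], 'wrist_torque': [0.03, -0.016, 0.037], 'grip_force': 0.0, 'grip_width': 1.0}
top [ 363.15626312  -41.57160797 1729.00327127] 542.3371220704348 -0.11994730115848244 [[  549.   -77.     0.]
 [ 1273.   912.     0.]
 [ 1321. -1062.     0.]
 [ -146.   821.     0.]
 [ -128. -1009.     0.]]
side [ 131.53787397 -827.86283729 1114.24971062] 507.7833813691158 -0.0074309833817485845 [[ 559.  -27.    0.]
 [  21. 1538.    0.]
 [2166.  471.    0.]
 [-234. -269.    0.]
 [ 828. -805.    0.]]
```

View pics/top0.png

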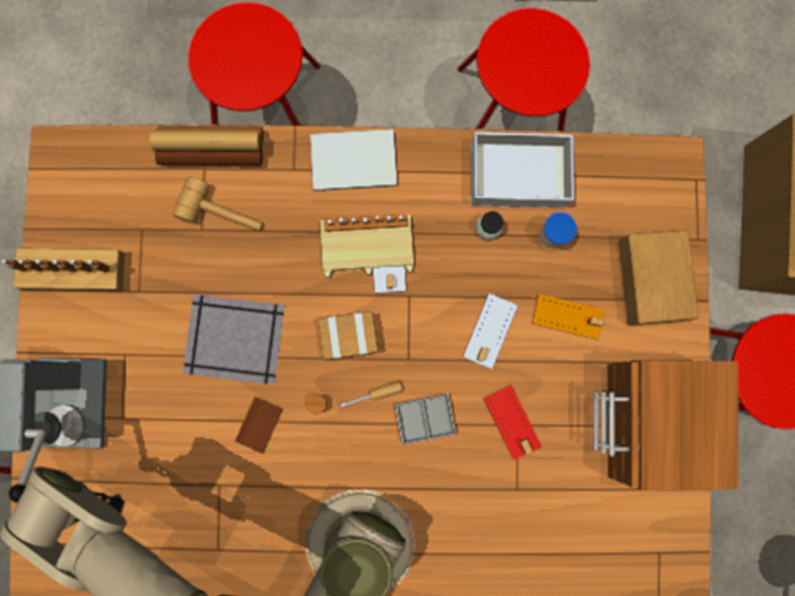

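View pics/side0.png

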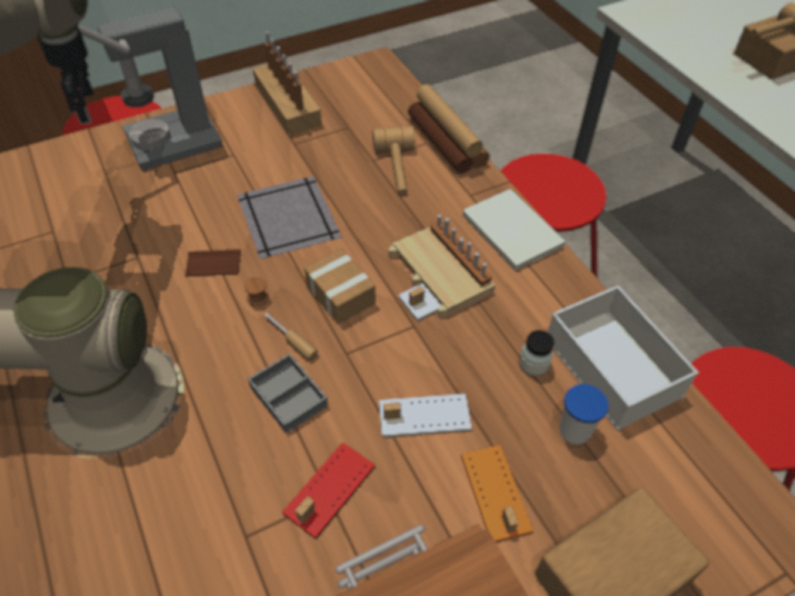

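The top view shows the mat at (234,339), the block at (349,335), the rack at (367,245) with its left bay free, and the loose white board at (490,330) with its grip at (484,353). The stored board is at (390,280). Red and orange boards are decoys.

```bash
cat > m.py <<'E'
from h import *
def rect(P): 
    (x,y),(a,b),t=cv2.minAreaRect(P[:,:2].astype(np.float32)); return np.round([x,y,a,b,t],1)
def big(m):
    n,l,s,_=cv2.connectedComponentsWithStats(m.astype(np.uint8)); 
    return l==1+np.argmax(s[1:,4])
def box(m,x0,y0,x1,y1):
    o=np.zeros_like(m); s=1/1.42; o[int(y0*s):int(y1*s),int(x0*s):int(x1*s)]=1; return o&m
def edge_rect(c,m,z):
    k,_=cv2.findContours(m.astype(np.uint8),cv2.RETR_EXTERNAL,cv2.CHAIN_APPROX_NONE)
    k=max(k,key=cv2.contourArea)[:,0]; P=plane(c,k,z); return rect(P)
E
python3 - <<'E'
from m import *
c=np.load('top0.npy',allow_pickle=True).item(); P=deproj(c); Z=P[...,2]
hsv=cv2.cvtColor(c['color'],cv2.COLOR_RGB2HSV); H,S,V=[hsv[...,i].astype(int) for i in range(3)]
T=np.ones(Z.shape,bool)
print('tablez',np.nanmedian(Z[box(T,300,370,330,390)]))
b=big(box(Z>45,300,295,400,375)); print('block',np.nanmedian(Z[b]),edge_rect(c,b,60),rect(P[b]))
m=big(box(S<70,170,285,300,395)); print('mat',edge_rect(c,m,0))
w=box((S<60)&(V>140),450,285,525,375); w=big(w); print('board',edge_rect(c,w,10),np.nanmedian(Z[w]))
g=box(Z>28,460,330,510,372); print('grip',g.sum(),P[g].round(0)[:, :].tolist())
g=box(Z>28,365,262,410,292)&(Z<60); print('sgrip',g.sum(),np.nanmedian(P[g],0))
r=box((Z>20)&(Z<34),310,210,425,275); print('rack',rect(P[big(r)]),edge_rect(c,big(r),27))
sb=box((S<60)&(V>140),365,262,410,295); print('stored',edge_rect(c,big(sb),10))
save(c,'crop.png',(200,130,380,280),4)
E
```

```text
tablez 0.44698200616735867
block 60.38685096531607 [460.3  32.7  90.4 119.7   9. ] [460.6  32.8  90.6 120.    9. ]
mat [451.7 292.6 208.5 178.3  83.9]
board [ 478.9 -285.    72.   157.3   68.4] 10.301883514181878
grip 51 [[438.0, -262.0, 42.0], [438.0, -265.0, 41.0], [438.0, -268.0, 39.0], [438.0, -271.0, 45.0], [434.0, -261.0, 50.0], [435.0, -265.0, 43.0], [434.0, -267.0, 46.0], [435.0, -271.0, 43.0], [435.0, -274.0, 41.0], [432.0, -260.0, 33.0], [431.0, -262.0, 43.0], [432.0, -265.0, 39.0], [431.0, -268.0, 43.0], [432.0, -271.0, 40.0], [432.0, -274.0, 43.0], [428.0, -258.0, 47.0], [428.0, -261.0, 45.0], [428.0, -265.0, 44.0], [428.0, -268.0, 42.0], [428.0, -271.0, 43.0], [425.0, -257.0, 32.0], [425.0, -258.0, 43.0], [425.0, -261.0, 47.0], [425.0, -263.0, 53.0], [425.0, -268.0, 45.0], [425.0, -272.0, 38.0], [422.0, -256.0, 38.0], [422.0, -258.0, 47.0], [422.0, -261.0, 48.0], [422.0, -265.0, 43.0], [422.0, -268.0, 43.0], [419.0, -254.0, 29.0], [419.0, -256.0, 42.0], [419.0, -258.0, 45.0], [419.0, -262.0, 44.0], [419.0, -264.0, 48.0], [419.0, -267.0, 47.0], [416.0, -253.0, 37.0], [416.0, -255.0, 44.0], [415.0, -258.0, 51.0], [416.0, -261.0, 45.0], [416.0, -264.0, 47.0], [416.0, -268.0, 40.0], [413.0, -254.0, 31.0], [412.0, -255.0, 47.0], [413.0, -259.0, 41.0], [413.0, -262.0, 44.0], [413.0, -265.0, 43.0], [410.0, -260.0, 34.0], [409.0, -261.0, 49.0], [410.0, -265.0, 41.0]]
sgrip 95 [598.41291682 -53.26934887  36.72377483]
rack [665.4  -4.1 125.9 202.    4.6] [664.9  -4.2 126.3 202.2   4.9]
stored [592.5 -56.7  58.   70.4   1. ]
```

View pics/crop.png

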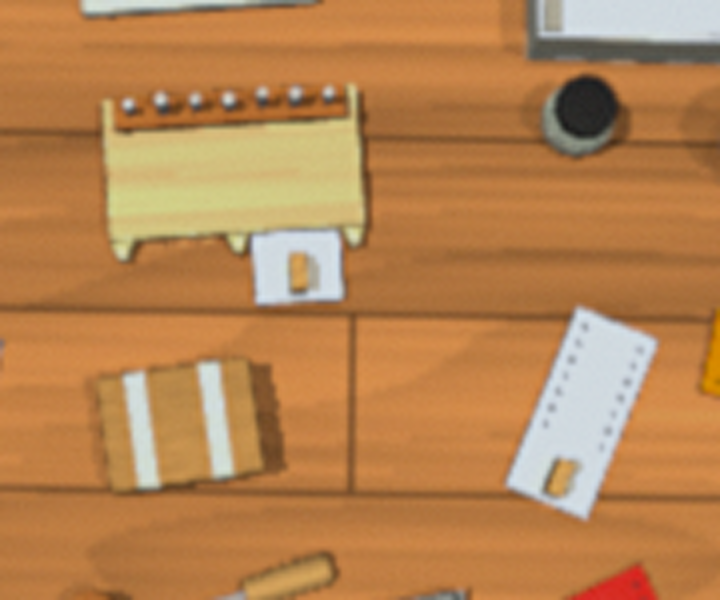

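The crop confirms the left bay is free and the block sits in front of it at about (180,425), turned about 9°. Next I'll work out the push approach.

```bash
cat > go.py <<'E'
import sys
from h import *
# args: x y z yaw(of tool y, deg) ...
s=sense(); q=s['ee_rot']; M=R.from_quat([q[1],q[2],q[3],q[0]]); A=M.as_matrix()
yaw=np.degrees(np.arctan2(A[1,1],A[0,1]))
print('t',s['time_s'],'pos',np.round(s['eef_pos'],1),'yaw',round(yaw,2),'tilt',A[:,2].round(3),'F',np.round(s['force'],1),'w',s['grip_width'],s['grip_force'])
a=list(map(float,sys.argv[1:]))
for i in range(0,len(a),4):
    x,y,z,w=a[i:i+4]
    d=A.T@(np.array([x,y,z])-s['eef_pos'])/10
    T=R.from_euler('z',w-yaw,degrees=True)  # world turn
    zw=np.array([np.cos(np.radians(w)),np.sin(np.radians(w)),0]); xw=np.cross(zw,[0,0,-1.])
    G=np.c_[xw,zw,[0,0,-1]]
    print(a[i:i+4],d.round(2),np.degrees(R.from_matrix(A.T@G).as_rotvec()).round(1))
E
python3 go.py 475.3 -62 250 9 475.3 -62 82 9
```

```text
t 0.1 pos [137.9 506.4 303.4] yaw 74.77 tilt [-0.001 -0.001 -1.   ] F [-0.6  0.8  0.2] w 1.000304169491746 0.0
[475.3, -62.0, 250.0, 9.0] [-47.49 -45.98   5.38] [-0.1  0.  65.8]
[475.3, -62.0, 82.0, 9.0] [-47.5  -45.96  22.18] [-0.1  0.  65.8]
```

Request:
{"method": "step_arm", "body": {"plan": [{"offset": [-12, -11.5, 2], "rot": [0, 0, 16], "gripper": 4}, {"offset": [-24, -23, 3], "rot": [0, 0, 33], "gripper": 4}, {"offset": [-36, -34.5, 4], "rot": [0, 0, 50], "gripper": 4}, {"offset": [-47.5, -46, 5.4], "rot": [0, 0, 65.8], "gripper": 4}, {"offset": [-47.5, -46, 5.4], "rot": [0, 0, 65.8], "gripper": 4}, {"offset": [-47.5, -46, 5.4], "rot": [0, 0, 65.8], "gripper": 4}, {"offset": [-47.5, -46, 5.4], "rot": [0, 0, 65.8], "gripper": 4}, {"offset": [-47.5, -46, 5.4], "rot": [0, 0, 65.8], "gripper": 4}, {"offset": [-47.5, -46, 5.4], "rot": [0, 0, 65.8], "gripper": 4}, {"offset": [-47.5, -46, 5.4], "rot": [0, 0, 65.8], "gripper": 4}, {"offset": [-47.5, -46, 5.4], "rot": [0, 0, 65.8], "gripper": 4}, {"offset": [-47.5, -46, 5.4], "rot": [0, 0, 65.8], "gripper": 4}]}}

```text
time_s: 1.3
eef_pos: [443.7, -9.7, 254.6]
ee_rot: [-0.0, 0.65, 0.76, 0.0]
force: [1.1, 0.7, -0.1]
grip_width: 0.467
grip_force: 0.0
```

```bash
python3 go.py 475.3 -62 250 9 475.3 -62 82 9
```

```text
t 1.3 pos [443.7  -9.7 254.6] yaw 8.94 tilt [-0.  0. -1.] F [ 1.1  0.7 -0.1] w 0.4666396879720816 0.0
[475.3, -62.0, 250.0, 9.0] [-5.66  2.31  0.46] [-0.  -0.  -0.1]
[475.3, -62.0, 82.0, 9.0] [-5.66  2.31 17.26] [-0.  -0.  -0.1]
```

Request:
{"method": "step_arm", "body": {"plan": [{"offset": [-5.7, 2.3, 0], "rot": [0, 0, 0], "gripper": 4}, {"offset": [-5.7, 2.3, 0], "rot": [0, 0, 0], "gripper": 4}, {"offset": [-5.7, 2.3, 0], "rot": [0, 0, 0], "gripper": 4}, {"offset": [-5.7, 2.3, 5], "rot": [0, 0, 0], "gripper": 4}, {"offset": [-5.7, 2.3, 10], "rot": [0, 0, 0], "gripper": 4}, {"offset": [-5.7, 2.3, 13], "rot": [0, 0, 0], "gripper": 4}, {"offset": [-5.7, 2.3, 13], "rot": [0, 0, 0], "gripper": 4}, {"offset": [-5.7, 2.3, 13], "rot": [0, 0, 0], "gripper": 4}]}}

```text
time_s: 2.1
eef_pos: [474.9, -59.4, 125.9]
ee_rot: [0.0, 0.649, 0.761, 0.0]
force: [-0.1, -0.9, 1.3]
grip_width: 0.466
grip_force: 0.0
```

```bash
python3 go.py 475.3 -62 82 9
```

```text
t 2.1 pos [474.9 -59.4 125.9] yaw 9.04 tilt [ 0. -0. -1.] F [-0.1 -0.9  1.3] w 0.46580628087308174 0.0
[475.3, -62.0, 82.0, 9.0] [-0.26  0.    4.39] [0. 0. 0.]
```

Request:
{"method": "step_arm", "body": {"plan": [{"offset": [0, 0, 3], "rot": [0, 0, 0], "gripper": 4}, {"offset": [0, 0, 4.3], "rot": [0, 0, 0], "gripper": 4}, {"offset": [0, 0, 4.3], "rot": [0, 0, 0], "gripper": 4}, {"offset": [1, 0, 4.3], "rot": [0, 0, 0], "gripper": 4}, {"offset": [2, 0, 4.3], "rot": [0, 0, 0], "gripper": 4}, {"offset": [3, 0.1, 4.3], "rot": [0, 0, 0], "gripper": 4}, {"offset": [4, 0.2, 4.3], "rot": [0, 0, 0], "gripper": 4}, {"offset": [5, 0.3, 4.3], "rot": [0, 0, 0], "gripper": 4}, {"offset": [6, 0.4, 4.3], "rot": [0, 0, 0], "gripper": 4}, {"offset": [7, 0.55, 4.3], "rot": [0, 0, 0], "gripper": 4}, {"offset": [8, 0.7, 4.3], "rot": [0, 0, 0], "gripper": 4}, {"offset": [9, 0.8, 4.3], "rot": [0, 0, 0], "gripper": 4}]}}

```text
time_s: 3.3
eef_pos: [468.6, 30.7, 81.8]
ee_rot: [-0.0, 0.65, 0.76, -0.0]
force: [0.2, -5.7, 1.9]
grip_width: 0.471
grip_force: 0.0
```

```bash
cat > blk.py <<'E'
from m import *
c=cam('top'); P=deproj(c); Z=P[...,2]
b=big((abs(Z-60)<9)&(P[...,0]>370)&(P[...,0]<540)&(P[...,1]>-40)&(P[...,1]<400)&(c['color'].max(2)>0))
print('block',rect(P[b]),edge_rect(c,b,60)); np.save('last.npy',c,allow_pickle=True)
E
python3 blk.py; python3 go.py 462.8 222.5 82 9
```

```text
block [450.8 144.9  89.8  44.8   1.7] [450.6 145.1  89.4  43.3   1.4]
t 3.35 pos [468.2  31.9  81.7] yaw 9.0 tilt [-0.001  0.001 -1.   ] F [ 0.1  0.4 -0.3] w 0.46819560611237043 0.0
[462.8, 222.5, 82.0, 9.0] [18.91  2.45 -0.02] [-0. -0.  0.]
```

```bash
sed -i "s/c=cam('top')/import sys; c=cam(sys.argv[1])/" blk.py; python3 blk.py side
python3 - <<'E'
from h import *
c=np.load('last.npy',allow_pickle=True).item(); save(c,'s1.png',(150,60,370,260),3)
E
```

```text
block [442.4 119.5  70.   84.2   6.3] [441.8 118.5  72.4  80.4   9.5]
```

View pics/s1.png

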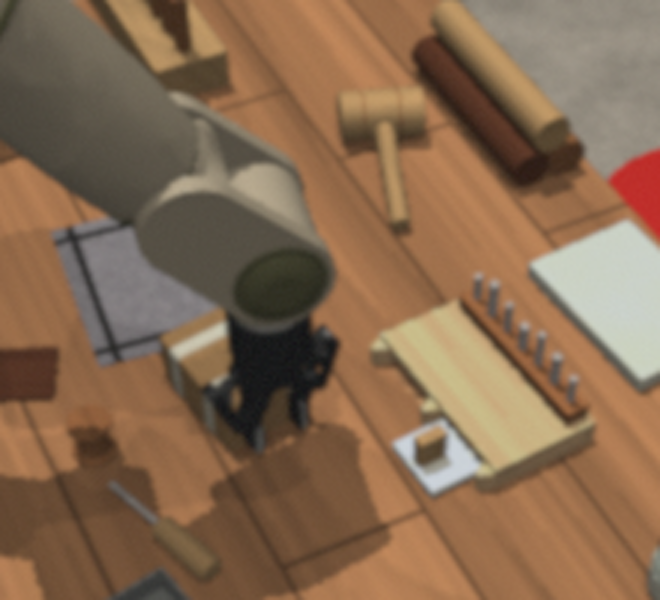

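The side view shows both fingers against the block's near face at about (250,430), with the block upright. I'll keep pushing.

Request:
{"method": "step_arm", "body": {"plan": [{"offset": [1, 0.13, 0], "rot": [0, 0, 0], "gripper": 4}, {"offset": [2, 0.26, 0], "rot": [0, 0, 0], "gripper": 4}, {"offset": [3, 0.4, 0], "rot": [0, 0, 0], "gripper": 4}, {"offset": [4, 0.52, 0], "rot": [0, 0, 0], "gripper": 4}, {"offset": [5, 0.65, 0], "rot": [0, 0, 0], "gripper": 4}, {"offset": [6, 0.78, 0], "rot": [0, 0, 0], "gripper": 4}, {"offset": [7, 0.9, 0], "rot": [0, 0, 0], "gripper": 4}, {"offset": [8, 1.04, 0], "rot": [0, 0, 0], "gripper": 4}, {"offset": [9, 1.17, 0], "rot": [0, 0, 0], "gripper": 4}, {"offset": [10, 1.3, 0], "rot": [0, 0, 0], "gripper": 4}, {"offset": [11, 1.43, 0], "rot": [0, 0, 0], "gripper": 4}, {"offset": [12, 1.56, 0], "rot": [0, 0, 0], "gripper": 4}]}}

```text
time_s: 4.6
eef_pos: [465.3, 151.6, 81.8]
ee_rot: [-0.0, 0.65, 0.76, -0.0]
force: [0.1, -2.1, -0.2]
grip_width: 0.47
grip_force: 0.0
```

```bash
python3 blk.py side; python3 blk.py top;python3 go.py 462.8 222.5 82 9
```

```text
block [436.4 241.   65.6  82.8   7.5] [434.4 240.2  67.5  78.4   4.9]
block [445.2 272.4  89.7  26.9   5.8] [445.3 275.   89.7  24.9   1.8]
t 4.7 pos [465.2 152.1  81.9] yaw 9.04 tilt [ 0.  0. -1.] F [-0.2 -0.3 -0.2] w 0.46591151952153764 0.0
[462.8, 222.5, 82.0, 9.0] [ 6.99  0.87 -0.01] [ 0. -0.  0.]
```

Request:
{"method": "step_arm", "body": {"plan": [{"offset": [1, 0.12, 0], "rot": [0, 0, 0], "gripper": 4}, {"offset": [2, 0.24, 0], "rot": [0, 0, 0], "gripper": 4}, {"offset": [3, 0.36, 0], "rot": [0, 0, 0], "gripper": 4}, {"offset": [4, 0.48, 0], "rot": [0, 0, 0], "gripper": 4}, {"offset": [5, 0.6, 0], "rot": [0, 0, 0], "gripper": 4}, {"offset": [5.7, 0.7, 0], "rot": [0, 0, 0], "gripper": 4}, {"offset": [6.2, 0.75, 0], "rot": [0, 0, 0], "gripper": 4}, {"offset": [6.2, 0.75, 0], "rot": [0, 0, 0], "gripper": 4}, {"offset": [4, 0.75, 0], "rot": [0, 0, 0], "gripper": 4}, {"offset": [0, 0.75, 0], "rot": [0, 0, 0], "gripper": 4}, {"offset": [-5, 0.75, 0], "rot": [0, 0, 0], "gripper": 4}, {"offset": [-10, 0.75, 0], "rot": [0, 0, 0], "gripper": 4}]}}

```text
time_s: 5.9
eef_pos: [488.4, 51.7, 82.0]
ee_rot: [0.0, 0.649, 0.76, 0.0]
force: [2.1, 0.8, -0.2]
grip_width: 0.471
grip_force: 0.0
```

```bash
python3 blk.py side; python3 blk.py top;python3 go.py 462.8 222.5 82 9
```

```text
block [434.6 281.   65.8 125.5  13.6] [433.6 277.1  64.8 129.9  12. ]
block [450.2 286.9  91.1 119.3   9.3] [449.8 286.4  90.8 119.9   9. ]
t 6.0 pos [489.5  48.4  82.1] yaw 8.59 tilt [ 0.002 -0.    -1.   ] F [0.2 0.3 0.3] w 0.46888747121987084 0.0
[462.8, 222.5, 82.0, 9.0] [17.62 -0.04 -0.  ] [ 0.1  0.  -0.4]
```

Request:
{"method": "step_arm", "body": {"plan": [{"offset": [5, 0, 0], "rot": [0, 0, 0], "gripper": 4}, {"offset": [10, 0, 0], "rot": [0, 0, 0], "gripper": 4}, {"offset": [14, 0, 0], "rot": [0, 0, 0], "gripper": 4}, {"offset": [16, 0, 0], "rot": [0, 0, 0], "gripper": 4}, {"offset": [16.8, 0.05, 0], "rot": [0, 0, 0], "gripper": 4}, {"offset": [17.4, 0.1, 0], "rot": [0, 0, 0], "gripper": 4}, {"offset": [17.4, 0.1, 0], "rot": [0, 0, 0], "gripper": 4}, {"offset": [14, 0.1, 0], "rot": [0, 0, 0], "gripper": 4}, {"offset": [9, 0, 0], "rot": [0, 0, 0], "gripper": 4}, {"offset": [4, 0, -3], "rot": [0, 0, 0], "gripper": 4}, {"offset": [0, 0, -8], "rot": [0, 0, 0], "gripper": 4}, {"offset": [0, 0, -12], "rot": [0, 0, 0], "gripper": 4}]}}

```text
time_s: 7.2
eef_pos: [487.7, 51.6, 194.1]
ee_rot: [-0.001, 0.651, 0.759, -0.001]
force: [0.3, 0.5, -0.1]
grip_width: 0.469
grip_force: 0.0
```

```bash
python3 blk.py top; python3 go.py 425.4 -263.8 180 68.4
```

```text
block [449.2 299.1  91.1 121.3   9.5] [449.1 298.1  90.4 119.6   9.1]
t 7.25 pos [490.8  51.2 202.3] yaw 8.72 tilt [ 0.011 -0.002 -1.   ] F [ 4.8 -0.9  9. ] w 0.47171636602186373 0.0
[425.4, -263.8, 180.0, 68.4] [-30.13 -11.26   2.21] [  0.4   0.5 -59.7]
```

The block sits within about 6 mm of the mat's centre, which is good enough. Next is the board.

Request:
{"method": "step_arm", "body": {"plan": [{"offset": [-8, -3, 0], "rot": [0, 0, -15], "gripper": 5}, {"offset": [-15, -6, 0], "rot": [0, 0, -30], "gripper": 5}, {"offset": [-22, -8, 1], "rot": [0, 0, -45], "gripper": 5}, {"offset": [-30.1, -11.3, 2], "rot": [0, 0, -59.7], "gripper": 5}, {"offset": [-30.1, -11.3, 2], "rot": [0, 0, -59.7], "gripper": 5}, {"offset": [-30.1, -11.3, 2], "rot": [0, 0, -59.7], "gripper": 5}, {"offset": [-30.1, -11.3, 2], "rot": [0, 0, -59.7], "gripper": 5}, {"offset": [-30.1, -11.3, 2], "rot": [0, 0, -59.7], "gripper": 5}, {"offset": [-30.1, -11.3, 2], "rot": [0, 0, -59.7], "gripper": 5}, {"offset": [-30.1, -11.3, 2], "rot": [0, 0, -59.7], "gripper": 5}]}}

```text
time_s: 8.25
eef_pos: [423.0, -259.7, 173.6]
ee_rot: [-0.0, 0.187, 0.982, 0.0]
force: [-0.5, 0.2, -0.7]
grip_width: 0.586
grip_force: 0.0
```

```bash
python3 go.py 425.4 -263.8 120 68.4 425.4 -263.8 89 68.4
```

```text
t 8.25 pos [ 423.  -259.7  173.6] yaw 68.43 tilt [-0.     0.001 -1.   ] F [-0.5  0.2 -0.7] w 0.5862844177380353 0.0
[425.4, -263.8, 120.0, 68.4] [-0.37 -0.3   5.36] [ 0. -0.  0.]
[425.4, -263.8, 89.0, 68.4] [-0.38 -0.3   8.46] [ 0. -0.  0.]
```

Request:
{"method": "step_arm", "body": {"plan": [{"offset": [-0.4, -0.3, 3], "rot": [0, 0, 0], "gripper": 4.5}, {"offset": [-0.4, -0.3, 5.5], "rot": [0, 0, 0], "gripper": 4.5}, {"offset": [-0.4, -0.3, 7], "rot": [0, 0, 0], "gripper": 4.5}, {"offset": [-0.4, -0.3, 8.4], "rot": [0, 0, 0], "gripper": 4.5}, {"offset": [-0.4, -0.3, 8.4], "rot": [0, 0, 0], "gripper": 4.5}, {"offset": [-0.4, -0.3, 8.4], "rot": [0, 0, 0], "gripper": 3}, {"offset": [-0.4, -0.3, 8.4], "rot": [0, 0, 0], "gripper": 2}, {"offset": [-0.4, -0.3, 8.4], "rot": [0, 0, 0], "gripper": 0.5}, {"offset": [-0.4, -0.3, 8.4], "rot": [0, 0, 0], "gripper": 0.5}, {"offset": [-0.4, -0.3, 8.4], "rot": [0, 0, 0], "gripper": 0.5}, {"offset": [-0.4, -0.3, 8.4], "rot": [0, 0, 0], "gripper": 0.5}, {"offset": [-0.4, -0.3, 8.4], "rot": [0, 0, 0], "gripper": 0.5}], "squeeze": 60}}

```text
time_s: 9.45
eef_pos: [426.4, -264.1, 90.8]
ee_rot: [0.001, 0.185, 0.983, -0.0]
force: [0.3, 1.9, 6.9]
grip_width: 0.151
grip_force: 59.8
```

```bash
python3 go.py 430 -250 150 80 449 24 150 94.7 449 24 95 94.7
```

```text
t 9.45 pos [ 426.4 -264.1   90.8] yaw 68.66 tilt [ 0.001 -0.001 -1.   ] F [0.3 1.9 6.9] w 0.151390540232016 59.7905158996582
[430.0, -250.0, 150.0, 80.0] [ 0.17  1.44 -5.92] [ -0.    0.1 -11.3]
[449.0, 24.0, 150.0, 94.7] [ 8.37 27.65 -5.94] [ -0.    0.1 -26. ]
[449.0, 24.0, 95.0, 94.7] [ 8.38 27.66 -0.44] [ -0.    0.1 -26. ]
```

Request:
{"method": "step_arm", "body": {"plan": [{"offset": [0, 0, -3], "rot": [0, 0, 0], "gripper": 0.5}, {"offset": [0, 0, -6], "rot": [0, 0, 0], "gripper": 0.5}, {"offset": [0.8, 3, -6], "rot": [0, 0, -4], "gripper": 0.5}, {"offset": [1.8, 6, -6], "rot": [0, 0, -8], "gripper": 0.5}, {"offset": [2.7, 9, -6], "rot": [0, 0, -12], "gripper": 0.5}, {"offset": [3.6, 12, -6], "rot": [0, 0, -16], "gripper": 0.5}, {"offset": [4.5, 15, -6], "rot": [0, 0, -20], "gripper": 0.5}, {"offset": [5.4, 18, -6], "rot": [0, 0, -23], "gripper": 0.5}, {"offset": [6.3, 21, -6], "rot": [0, 0, -26], "gripper": 0.5}, {"offset": [7.3, 24, -6], "rot": [0, 0, -26], "gripper": 0.5}, {"offset": [8.2, 27, -6], "rot": [0, 0, -26], "gripper": 0.5}, {"offset": [8.4, 27.7, -6], "rot": [0, 0, -26], "gripper": 0.5}]}}

```text
time_s: 10.65
eef_pos: [448.1, 27.0, 149.9]
ee_rot: [-0.0, -0.042, 0.999, 0.0]
force: [-0.3, -0.8, -2.5]
grip_width: 0.157
grip_force: 59.0
```

Request:
{"method": "step_arm", "body": {"plan": [{"offset": [0, 0, 0], "rot": [0, 0, 0], "gripper": 0.5}, {"offset": [0, 0, 0], "rot": [0, 0, 0], "gripper": 0.5}]}}

```text
time_s: 10.85
eef_pos: [448.5, 24.0, 149.8]
ee_rot: [0.0, -0.041, 0.999, -0.0]
force: [0.2, 0.4, -2.6]
grip_width: 0.153
grip_force: 59.0
```

```bash
python3 go.py 449 24 95 94.7
python3 - <<'E'
from m import *
c=cam('side'); save(c,'s2.png',(200,100,380,250),4)
c=cam('top'); np.save('last.npy',c,allow_pickle=True); P=deproj(c);Z=P[...,2]
hsv=cv2.cvtColor(c['color'],cv2.COLOR_RGB2HSV); w=(hsv[...,1]<60)&(hsv[...,2]>140)
w=big(w&(P[...,0]>440)&(P[...,0]<640)&(abs(P[...,1]-30)<60)&(Z>45)); print(rect(P[w]),np.nanmedian(Z[w]))
A=np.c_[P[w][:,:2],np.ones(w.sum())]; print(np.linalg.lstsq(A,Z[w],rcond=None)[0])
E
```

```text
t 10.85 pos [448.5  24.  149.8] yaw 94.65 tilt [ 0. -0. -1.] F [ 0.2  0.4 -2.6] w 0.15290523167754944 58.962655663490295
[449.0, 24.0, 95.0, 94.7] [-0.05 -0.    5.48] [-0.  0. -0.]
[534.3  30.7  95.4  69.9   4.4] 68.79658826765524
[-1.70530203e-01 -1.11645046e-02  1.63948683e+02]
```

View pics/s2.png

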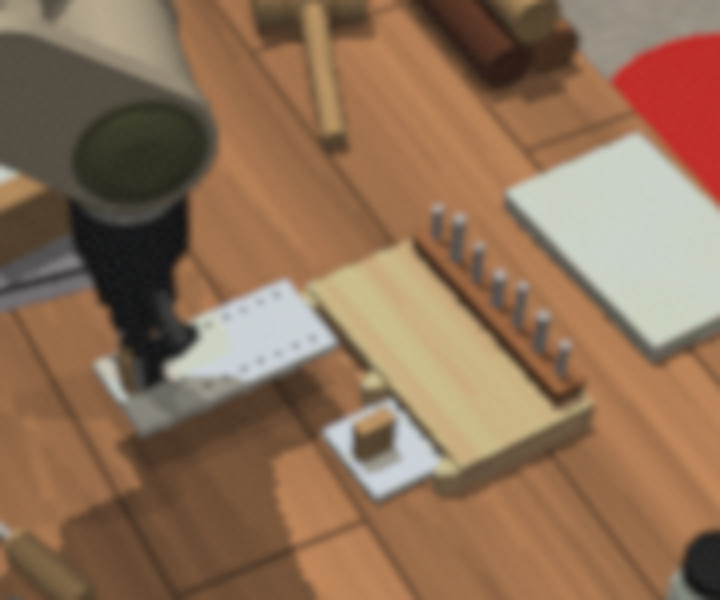

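The side view shows the board held nose-down by about 10°, lined up with the free bay, with its tip at about (330,340). I'll set it down with a lighter grip so it levels, then regrip.

Request:
{"method": "step_arm", "body": {"plan": [{"offset": [0, 0, 2], "rot": [0, 0, 0], "gripper": 0.5}, {"offset": [0, 0, 3], "rot": [0, 0, 0], "gripper": 0.5}, {"offset": [0, 0, 3.6], "rot": [0, 0, 0], "gripper": 0.5}, {"offset": [0, 0, 4.2], "rot": [0, 0, 0], "gripper": 0.5}, {"offset": [0, 0, 4.7], "rot": [0, 0, 0], "gripper": 0.5}, {"offset": [0, 0, 5.1], "rot": [0, 0, 0], "gripper": 0.5}, {"offset": [0, 0, 5.4], "rot": [0, 0, 0], "gripper": 0.5}, {"offset": [0, 0, 5.7], "rot": [0, 0, 0], "gripper": 0.5}, {"offset": [0, 0, 5.8], "rot": [0, 0, 0], "gripper": 0.5}], "squeeze": 22}}

```text
time_s: 11.85
eef_pos: [448.5, 24.6, 91.6]
ee_rot: [-0.0, -0.041, 0.999, 0.0]
force: [0.7, -0.1, -3.0]
grip_width: 0.149
grip_force: 59.0
```

Request:
{"method": "step_arm", "body": {"plan": [{"offset": [0, 0, 0], "rot": [0, 0, 0], "gripper": 2.5}, {"offset": [0, 0, 0], "rot": [0, 0, 0], "gripper": 2.5}, {"offset": [0, 0, 0], "rot": [0, 0, 0], "gripper": 2.5}, {"offset": [0, 0, 0], "rot": [0, 0, 0], "gripper": 2.5}]}}

```text
time_s: 12.25
eef_pos: [448.6, 24.6, 92.0]
ee_rot: [0.0, -0.041, 0.999, -0.0]
force: [0.5, 0.1, 1.0]
grip_width: 0.29
grip_force: 0.0
```

```bash
cat > bd.py <<'E'
from m import *
c=cam('top'); np.save('last.npy',c,allow_pickle=True); P=deproj(c);Z=P[...,2]
hsv=cv2.cvtColor(c['color'],cv2.COLOR_RGB2HSV); w=(hsv[...,1]<60)&(hsv[...,2]>140)
w=big(w&(P[...,0]>400)&(P[...,0]<640)&(abs(P[...,1]-35)<50)&(Z<60)); print(rect(P[w]),edge_rect(c,w,10),np.nanmedian(Z[w]))
A=np.c_[P[w][:,:2],np.ones(w.sum())]; print(np.linalg.lstsq(A,Z[w],rcond=None)[0])
k=cv2.findContours(w.astype(np.uint8),0,2)[0]; Q=plane(c,max(k,key=cv2.contourArea)[:,0],10); print('nose x',Q[:,0].max())
E
python3 bd.py; python3 go.py 449 24 95 94.7
```

```text
[546.7  32.   78.3  70.3   1.2] [546.1  31.9  76.9  70.2   1. ] 10.017746776889815
[-2.76457683e-02  3.40983845e-03  2.49127803e+01]
nose x 585.0499738727275
t 12.3 pos [448.6  24.6  91.9] yaw 94.67 tilt [ 0. -0. -1.] F [ 0.3 -0.  -0.4] w 0.2905126336483747 0.0
[449.0, 24.0, 95.0, 94.7] [-0.03 -0.06 -0.31] [-0.  0. -0.]
```

Request:
{"method": "step_arm", "body": {"plan": [{"offset": [0, 0, 0.2], "rot": [0, 0, 0], "gripper": 1.5}, {"offset": [0, 0, 0.2], "rot": [0, 0, 0], "gripper": 0.5}, {"offset": [0, 0, 0.2], "rot": [0, 0, 0], "gripper": 0.5}, {"offset": [0, 0, 0.2], "rot": [0, 0, 0], "gripper": 0.5}, {"offset": [0, 0, 0.2], "rot": [0, 0, 0], "gripper": 0.5}], "squeeze": 40}}

```text
time_s: 12.8
eef_pos: [448.6, 24.6, 89.8]
ee_rot: [0.0, -0.041, 0.999, -0.0]
force: [1.0, -0.9, 0.1]
grip_width: 0.158
grip_force: 39.2
```

```bash
python3 bd.py; python3 go.py 578.5 34.9 90 94.7;  python3 - <<'E'
from h import *
c=np.load('last.npy',allow_pickle=True).item(); save(c,'t2.png',(215,140,305,230),6)
# true rack lines: left/right roof edges by depth
E
```

```text
[546.9  34.   79.1  74.4   1.2] [546.1  33.4  76.9  73.3   1. ] 9.91158314135688
[-2.92184786e-02  9.93952520e-03  2.55387638e+01]
nose x 585.0499738727275
t 12.85 pos [448.6  24.6  89.8] yaw 94.67 tilt [ 0. -0. -1.] F [ 1.8 -0.8  0.2] w 0.15912280299535977 39.22106623649597
[578.5, 34.9, 90.0, 94.7] [-13.03  -0.03  -0.02] [-0.  0. -0.]
```

View pics/t2.png

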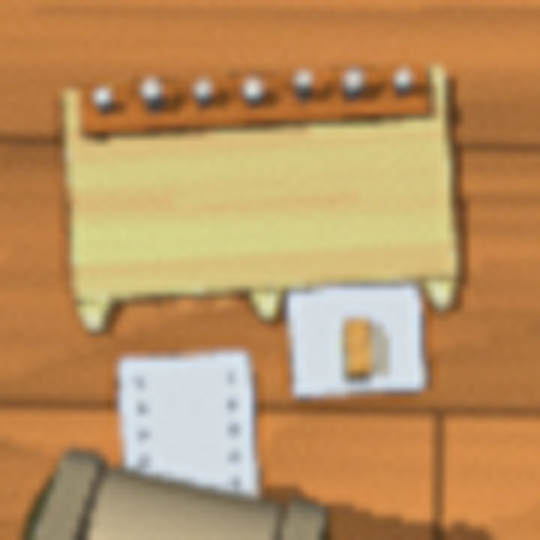

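The top crop shows the board's front edge centred at (185,355) and the bay centred at about (180,297). The heading agrees with the bay, so I'll slide it in.

Request:
{"method": "step_arm", "body": {"plan": [{"offset": [-1, 0, 0], "rot": [0, 0, 0], "gripper": 0.5}, {"offset": [-2, 0, 0], "rot": [0, 0, 0], "gripper": 0.5}, {"offset": [-3, 0, 0], "rot": [0, 0, 0], "gripper": 0.5}, {"offset": [-4, 0, 0], "rot": [0, 0, 0], "gripper": 0.5}, {"offset": [-4.7, 0, 0], "rot": [0, 0, 0], "gripper": 0.5}, {"offset": [-5.4, 0, 0], "rot": [0, 0, 0], "gripper": 0.5}, {"offset": [-6, 0, 0], "rot": [0, 0, 0], "gripper": 0.5}, {"offset": [-6, 0, 0], "rot": [0, 0, 0], "gripper": 0.5}]}}

```text
time_s: 13.65
eef_pos: [509.3, 29.6, 89.8]
ee_rot: [0.001, -0.041, 0.999, -0.0]
force: [2.4, -0.4, 0.6]
grip_width: 0.153
grip_force: 39.3
```

```bash
python3 go.py 578.5 34.9 90 94.7; python3 bd.py
```

```text
t 13.65 pos [509.3  29.6  89.8] yaw 94.68 tilt [ 0.002 -0.    -1.   ] F [ 2.4 -0.4  0.6] w 0.15343636233745764 39.3389493227005
[578.5, 34.9, 90.0, 94.7] [-6.94 -0.03 -0.01] [-0.   0.1 -0. ]
[597.5  36.1  33.8  70.    2.2] [599.   36.1  35.5  70.4   0.9] 11.198141357108298
[ 1.45893712e-01  2.73864140e-02 -7.67403681e+01]
nose x 617.2863252685881
```

No lateral force, and the nose is inside. Carrying on.

Request:
{"method": "step_arm", "body": {"plan": [{"offset": [-1, 0, 0], "rot": [0, 0, 0], "gripper": 0.5}, {"offset": [-2, 0, 0], "rot": [0, 0, 0], "gripper": 0.5}, {"offset": [-3, 0, 0], "rot": [0, 0, 0], "gripper": 0.5}, {"offset": [-4, 0, 0], "rot": [0, 0, 0], "gripper": 0.5}, {"offset": [-5, 0, 0], "rot": [0, 0, 0], "gripper": 0.5}, {"offset": [-5.7, 0, 0], "rot": [0, 0, 0], "gripper": 0.5}, {"offset": [-6.2, 0, 0], "rot": [0, 0, 0], "gripper": 0.5}, {"offset": [-6.5, 0, 0], "rot": [0, 0, 0], "gripper": 0.5}, {"offset": [-6.5, 0, 0], "rot": [0, 0, 0], "gripper": 0.5}]}}

```text
time_s: 14.6
eef_pos: [573.3, 34.9, 89.8]
ee_rot: [0.0, -0.041, 0.999, 0.0]
force: [-0.2, 0.6, 4.0]
grip_width: 0.158
grip_force: 39.7
```

```bash
python3 go.py 578.5 34.9 90 94.7
```

```text
t 14.6 pos [573.3  34.9  89.8] yaw 94.68 tilt [ 0.  0. -1.] F [-0.2  0.6  4. ] w 0.15791251236912004 39.66158330440521
[578.5, 34.9, 90.0, 94.7] [-0.52 -0.04 -0.02] [ 0.  0. -0.]
```

Request:
{"method": "step_arm", "body": {"plan": [{"offset": [-0.15, 0, 0], "rot": [0, 0, 0], "gripper": 0.5}, {"offset": [-0.3, 0, 0], "rot": [0, 0, 0], "gripper": 0.5}, {"offset": [-0.4, 0, 0], "rot": [0, 0, 0], "gripper": 0.5}, {"offset": [-0.4, 0, 0], "rot": [0, 0, 0], "gripper": 0.5}]}}

```text
time_s: 15.0
eef_pos: [576.8, 35.1, 89.8]
ee_rot: [-0.0, -0.041, 0.999, 0.0]
force: [-4.9, 0.8, 4.6]
grip_width: 0.157
grip_force: 39.9
```

Request:
{"method": "step_arm", "body": {"plan": [{"offset": [-0.1, 0, 0], "rot": [0, 0, 0], "gripper": 0.5}, {"offset": [-0.2, 0, 0], "rot": [0, 0, 0], "gripper": 0.5}, {"offset": [-0.2, 0, 0], "rot": [0, 0, 0], "gripper": 0.5}]}}

```text
time_s: 15.3
eef_pos: [578.8, 35.3, 89.8]
ee_rot: [-0.0, -0.041, 0.999, 0.0]
force: [-4.3, -0.7, 5.0]
grip_width: 0.158
grip_force: 39.9
```

Request:
{"method": "step_arm", "body": {"plan": [{"offset": [-0.1, 0, 0], "rot": [0, 0, 0], "gripper": 0.5}, {"offset": [-0.2, 0, 0], "rot": [0, 0, 0], "gripper": 0.5}, {"offset": [-0.2, 0, 0], "rot": [0, 0, 0], "gripper": 0.5}]}}

```text
time_s: 15.6
eef_pos: [579.3, 35.3, 89.8]
ee_rot: [-0.003, -0.041, 0.999, 0.0]
force: [-15.6, -2.6, 13.1]
grip_width: 0.157
grip_force: 41.1
```

Request:
{"method": "step_arm", "body": {"plan": [{"offset": [0, 0, 0], "rot": [0, 0, 0], "gripper": 3.5}, {"offset": [0, 0, 0], "rot": [0, 0, 0], "gripper": 3.5}, {"offset": [0, 0, 0], "rot": [0, 0, 0], "gripper": 3.5}, {"offset": [0, 0, 0], "rot": [0, 0, 0], "gripper": 3.5}, {"offset": [0, 0, -2], "rot": [0, 0, 0], "gripper": 3.5}, {"offset": [0, 0, -5], "rot": [0, 0, 0], "gripper": 3.5}, {"offset": [2, 0, -9], "rot": [0, 0, 0], "gripper": 3.5}, {"offset": [7, 0, -13], "rot": [0, 0, 0], "gripper": 3.5}, {"offset": [12, 0, -17], "rot": [0, 0, 0], "gripper": 3.5}, {"offset": [17, -4, -20], "rot": [0, 0, 0], "gripper": 3.5}, {"offset": [20, -8, -20], "rot": [0, 0, 0], "gripper": 3.5}, {"offset": [20, -13, -20], "rot": [0, 0, 0], "gripper": 3.5}]}}

```text
time_s: 16.8
eef_pos: [399.1, -79.7, 287.4]
ee_rot: [0.001, -0.042, 0.999, -0.001]
force: [1.4, 0.5, 0.1]
grip_width: 0.413
grip_force: 0.0
```

Request:
{"method": "step_arm", "body": {"plan": [{"offset": [0, -5, 0], "rot": [0, 0, 0], "gripper": 3.5}, {"offset": [0, -10, 0], "rot": [0, 0, 0], "gripper": 3.5}, {"offset": [0, -15, 0], "rot": [0, 0, 0], "gripper": 3.5}, {"offset": [0, -20, 0], "rot": [0, 0, 0], "gripper": 3.5}, {"offset": [0, -20, 0], "rot": [0, 0, 0], "gripper": 3.5}, {"offset": [0, -20, 0], "rot": [0, 0, 0], "gripper": 3.5}]}}

```text
time_s: 17.4
eef_pos: [417.0, -279.8, 285.4]
ee_rot: [-0.0, -0.04, 0.999, 0.0]
force: [0.1, 0.5, -0.0]
grip_width: 0.409
grip_force: 0.0
```

```bash
python3 go.py; python3 blk.py top
python3 - <<'E'
from m import *
c=np.load('last.npy',allow_pickle=True).item(); save(c,'t3.png',(130,140,310,270),4)
hsv=cv2.cvtColor(c['color'],cv2.COLOR_RGB2HSV); w=(hsv[...,1]<60)&(hsv[...,2]>140)
P=deproj(c); w&=(P[...,0]>540)&(P[...,0]<640)
for m in (w&(P[...,1]>-5)&(P[...,1]<90), w&(P[...,1]<-10)&(P[...,1]>-110)): print(edge_rect(c,big(m),10))
E
```

```text
t 17.4 pos [ 417.  -279.8  285.4] yaw 94.58 tilt [-0.     0.001 -1.   ] F [ 0.1  0.5 -0. ] w 0.4090216351534608 0.0
block [448.9 298.7  91.1 120.    9.3] [448.6 298.   91.2 119.8   9. ]
[586.3  35.7  58.   71.6   4.5]
[592.5 -56.7  58.   70.4   1. ]
```

View pics/t3.png

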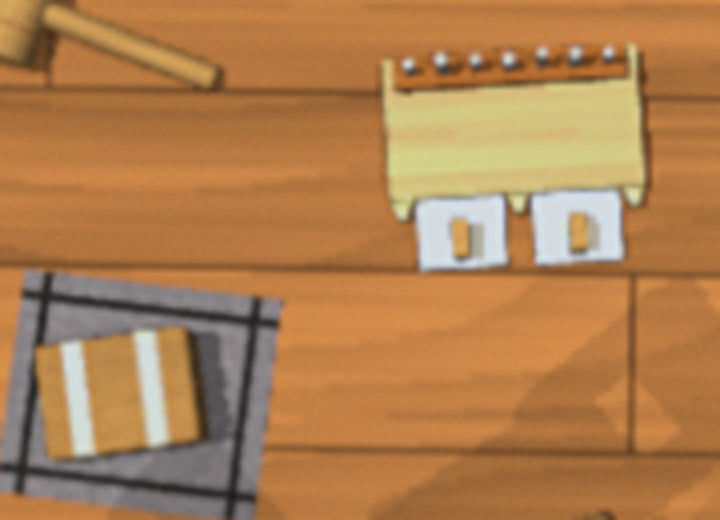

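The picture shows both boards sticking out equally, at about (462,235) and (577,230), with the block upright on the mat. The bystanders look unmoved. I'll hand in.

```bash
python3 -c "
from rig import *
print(finish_job())"
```

```text
the job is handed in; nothing more can be done
None
```

The job is handed in: the block stands upright about 6 mm from the mat's centre, and the loose board is pushed against the back of the free bay, level with the stored one, and released; no verdict came back.

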